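Shift the feed unit into second gear and feed in the batten

TASK

Get the bench feed unit ready to run: push its gear lever with the fingertips, without gripping it, from neutral past the first notch all the way into the second-gear notch at the far end of its travel. Then push the wooden batten lying in the guide channel along the channel until its front end meets the two rubber rollers, sliding it without lifting it. Leave the lever in second gear and do not disturb the tape measure, the bearing or the spare knob.

Things in the scene. Friction and masses are not known exactly. Their poses are not given: they have to be found in the camera images.
- feed_unit: Fixed bench feed unit; origin on the worktop under it, z up; at yaw 0 its x points away from the robot, y to the left. In mm in this frame: base plate x -105..115, y -160..150, top z 10; grey gear housing x 15..105, y 0..140, to z 68, with motor can to z 117; bracket over the rollers to z 62; notched sector plate (top z 67) under the lever, within 85 of its hinge.
- gear_lever (a joint): Lever angle (rad), growing anticlockwise seen from above: the grip swings from the unit's -x to its +x side. Spring notches: neutral 0 (starts there), first gear 0.5 (one brass pip), second gear 1.0 (two pips), end stop 1.02. Let go between notches it springs to the nearer one (ridges at 0.25 and 0.75). Leaving a notch takes about 7 to 10 N at the grip.
- lever_hinge (a point): Point on the lever's upright hinge axis, at the height of the grip's centre (99 mm above the worktop). On the unit at x = 60, y = 35 mm.
- lever_grip (a point): Centre of the lever's upright black grip, 105 mm from the hinge axis, 99 mm above the worktop: 22 mm thick in the direction of swing, 32 mm wide along the arm, z 78 to 120 mm. A flat arm (10 mm wide, z 77 to 83) joins it to the hinge. At joint value q it lies from the hinge along (sin(q - 0.5), -cos(q - 0.5)) in the unit's x, y.
- grip_back (a point): Centre of the grip's flat back face (32 x 42 mm), 11 mm behind the grip's centre: the side facing neutral, which is pushed to shift up a gear. The grip is made of two black scales, back and front, riveted to a steel tang; pressing on both scales at once counts as gripping the lever.
- batten_centre (a point): Centre of the loose wooden batten, 45 x 160 x 20 mm, long side along its y, which is also the unit's y. It lies on the base plate (underside z 10, top z 30 mm), its front (+y) part between the guide rails. Weighs about 0.1 kg.
- batten_tail (a point): Centre of the batten's rear (-y) end face, 20 mm above the worktop; the rear end lies on the bare part of the plate with free space behind it. Push here towards the unit's +y. When the front end meets the rollers this point is at about y = -77 mm on the unit.
- rollers (a point): Midway between the axes of the two upright rubber rollers (36 mm diameter, z 12..44 mm, 60 mm apart) that end the guide channel; 20 mm above the worktop, unit x = -50, y = 100 mm. The channel runs along y at x = -50 between two steel rails (top z 24, 49 mm apart, y -30..75). With the batten against the rollers its front end is 16.5 mm short of this point.
- tape_measure: Bystander: yellow tape measure standing upright, 39 x 68 x 62 mm, origin under its centre. Leave alone.
- bearing: Bystander: steel ball bearing lying flat, 52 mm across, 15 mm high, origin under its centre. Leave alone.
- spare_knob: Bystander: black star knob with its stud up, 49 mm across, 50 mm high, origin under its centre. Leave alone.
Mind the look-alikes: they are no part of the job. Of the things that look like the part that bears batten_centre, the larger one is meant.

How it is judged:
By the outcome, as a careful person would: the job done as asked, in the order asked, and still so for the second after the job is handed in, with the robot touching nothing.
It also fails if it takes over 48 s, if anything falls off the work surface, if the arm or the gripper's body presses on something with over 40 N, if the wrist force passes 120 N, or if a joint passes its speed limit or range.

ROBOT

A 6-joint arm with a two-finger parallel gripper is mounted at the origin on a cart in front of the work surface, level with it; the furniture and walls round the work are solid. World frame = base frame: x ahead of the robot, y to its left, z up, the work surface at z = 0. Lengths are in m, angles in rad, forces in N, time in s.
With the tool pointing down it reaches from about 0.4 to 0.825 m from the base axis. Payload 7 kg.
Tool frame: the origin (TCP) lies midway between the tips of the shut fingers; the grasp point (between the pads) lies hold_point_z behind it (hold_point_z is the distance from the TCP to the grasp point, in m); z points along the fingers, y is the line along which they close (so a half turn about z gives the same grasp; the last joint's range is limited). The gripper opens to 88 mm and grips with 3 to 60 N. Pads are 19 mm wide; open, the fingers measure 130 mm over their backs; the gripper's body (78 mm by 193 mm) begins 47 mm behind the grasp point.
Start: joints at [0.288, 0.359, 0.012, 0, -1.224, -0.288], TCP at [0.675, -0, 0.227] pointing down, gripper open.
Joint ranges: [-3.07, 3.07], [-1.43, 2.12], [-1.02, 1.25], [-3.03, 1.67], [-3.05, -0], [-3.03, 3.03]. Speed limits (rad/s): [2.39, 2.39, 3.01, 3.14, 3.14, 3.14].

INTERFACE

Orientations are given as [roll, pitch, yaw] about the fixed x, y, z axes, in that order (R = Rz(yaw) Ry(pitch) Rx(roll)).
In Python, from station import * gives the robot as it stands.
- The arm moves only by the tool apply_moves, never from a script. Its argument "steps" is a list of rows, each an object with "translation": the shift along the world's x, y, z scaled (see below), a list of three; "rotation": the turn, a rotation vector about the world's x, y, z scaled (see below), a list of three. A call has exactly 10 rows; each row is the pose to reach, as a shift and turn from the pose commanded when the call began; what a row does not reach only later rows make up. The controller multiplies each number of a shift by 250 mm and each number of a turn by 30 degrees. A row lasts 1/12 s, in which the tool goes at most 41.7 mm and 7.16 degrees, less where a joint would pass 70% of its speed; a pose out of reach is approached as far as the arm can. A call with a number of a shift or a turn outside -1 to 1 is refused whole. A call with a gripper value outside its range is refused whole. "jaw" is the closure, from -1 (fully open) to 1 (shut), so that 0 is half open, set as the call begins (left out, the last holds). The fingers move at their own pace and stop on an object; "newtons" is the grip in N (left out, the last holds). Time passes only in rows, so rows that repeat a pose let the fingers close, or fill a call up. It gives the time, the measured TCP pose, the force, the opening and the grip force at its end, in the units of the state.
- get_state(): the state, without advancing time (a new reading comes with each control period).
- grab_frame(name): name is "scene" or "side" or "wrist"; returns the picture (400x640x3 uint8, blue, green, red); there is no depth.
- camera_model(name): a dict with "fx", "fy", "cx", "cy" (pixels), "xyz" and "rotation" of the camera in the world. Camera axes: x right, y down, z forward; pixel columns grow to the right and rows downward; lengths in m; the calibration is good to about 2 mm. A picture is of the moment at which its call begins: read the wrist's pose just before it. camera_model takes no time and is no camera call; for the wrist camera it gives the pose at the moment of the call.
- job_done(): hands the job in; it is judged then, once.
The state is a dict: "t": time; "q": joint angles; "qd": joint speeds; "joint_efforts": joint torques, N m; "eef_pos": TCP position; "ee_rot": TCP orientation; "force": force on the tool from outside, world axes, zero at the start; "moment": the same for the moment, N m; "width": finger opening in m; "gripper_force": force on a finger pad.
Only numpy, scipy, OpenCV 4.12 (cv2) and the standard library are available. Lean on these libraries where they do the work, as an engineer would, in place of code of your own. Each camera call takes 0.05 s, during which the arm holds its last target. There are 200 camera calls.

## Working session

There is one attempt and no reset: what is moved stays moved. The work goes in short steps, Python scripts to look and compute and a tool call to move; the robot and the scene stay as the last step left them, time stands still between calls to the robot, and variables do not carry over. Pictures are saved under pics/ and viewed, at most 10 in all, crops included, and the job is handed in when it is done.

Besides the shell and the picture viewer there is one more tool, called after "Emit:" as name(argument=value, ...), one argument or row to a line, values as JSON. apply_moves: Moves the arm, as the interface text tells. Shifts and turns lie within -1 to 1; 1 stands for 250 mm of shift or 30 degrees of turn. Its arguments: {"type":"object","properties":{"steps":{"type":"array"},"jaw":{"type":"number"},"newtons":{"type":"number"}},"required":["steps"]}

```bash
mkdir -p pics; python3 - <<'E'
from station import *
import cv2
for n in("scene","side"):
    im=grab_frame(n); cv2.imwrite(f"pics/{n}0.png",im)
    m=camera_model(n); print(n,m)
s=get_state();print(s["t"],s["eef_pos"],s["ee_rot"],s["width"],s["force"])
E
```

```text
scene {'fx': 383.2492262184338, 'fy': 383.2492262184338, 'cx': 316.3032746690913, 'cy': 194.8210372768164, 'xyz': array([0.18124845, 0.60729443, 0.61629393]), 'rotation': array([-2.19682543,  0.0030271 , -2.46136867])}
side {'fx': 405.74339132045594, 'fy': 405.74339132045594, 'cx': 308.6189205485196, 'cy': 203.1158724378929, 'xyz': array([0.59289442, 0.88438261, 0.4383114 ]), 'rotation': array([-1.96492327, -0.01059213, -3.12009137])}
0.1 [ 6.74580076e-01 -5.22873586e-05  2.25712030e-01] [ 3.14010719e+00 -1.27032647e-04 -1.57099218e+00] 0.08773517740369545 [ 0.8788481   0.15016961 -0.07430098]
```

View pics/scene0.png

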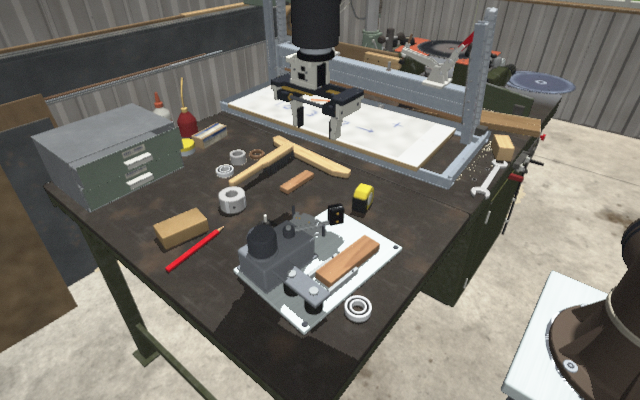

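View pics/side0.png

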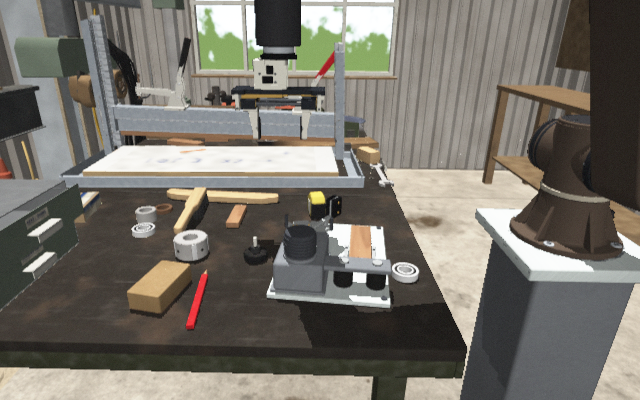

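The scene view shows the unit with its motor can at (262,238), the grip at (336,213), the tape at (362,197) and the bearing at (357,308). There are two batten-like pieces: one on the base plate at (347,260), and a smaller one loose on the bench at (297,181). The larger one on the plate is meant. I'll enlarge both views to confirm this and pick landmarks.

```bash
python3 - <<'E'
import cv2
a=cv2.imread("pics/scene0.png")[160:340,220:420];b=cv2.imread("pics/side0.png")[180:310,240:440]
cv2.imwrite("pics/c1.png",cv2.resize(a,None,fx=3.3,fy=3.3,interpolation=cv2.INTER_CUBIC))
cv2.imwrite("pics/c2.png",cv2.resize(b,None,fx=4,fy=4,interpolation=cv2.INTER_CUBIC))
E
```

```text
(no output)
```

View pics/c1.png

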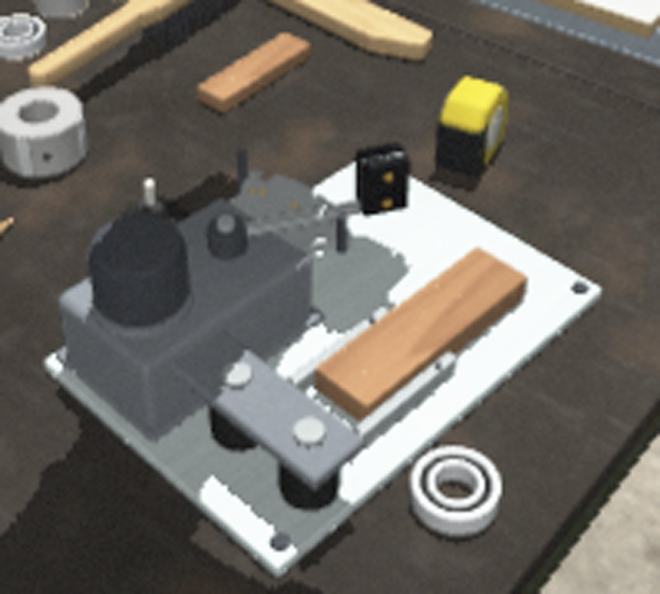

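View pics/c2.png

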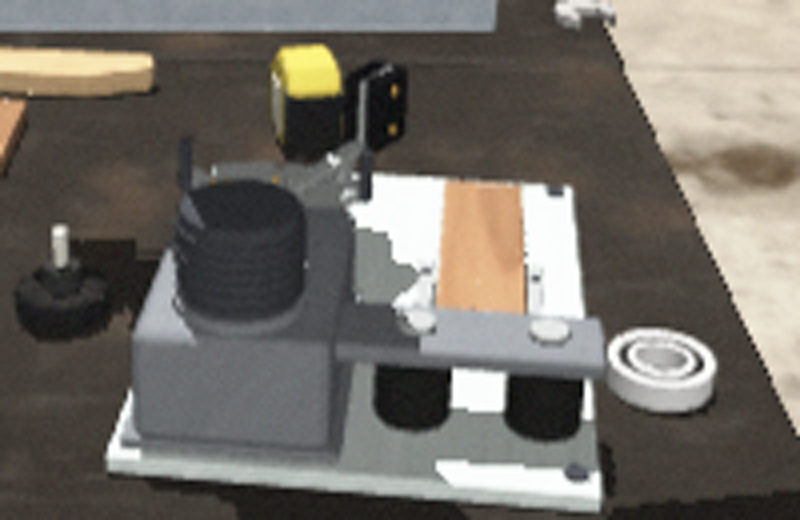

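The plate's corners, the batten and the rollers are clear in both crops. The larger batten lies in the channel on the plate. Its rear top corners are at c1 (480,248) and (527,283). The grip is at c1 (383,180), and the tape stands a little behind it. Next I fit the unit pose.

```bash
cat > h.py <<'E'
from station import *
import numpy as np
from scipy.spatial.transform import Rotation as R
from scipy.optimize import least_squares
def proj(m,P):
    p=(np.atleast_2d(P)-m["xyz"])@R.from_euler("xyz",m["rotation"]).as_matrix()
    return np.c_[m["fx"]*p[:,0]/p[:,2]+m["cx"],m["fy"]*p[:,1]/p[:,2]+m["cy"]]
def ray(m,uv,z):
    d=R.from_euler("xyz",m["rotation"]).as_matrix()@[(uv[0]-m["cx"])/m["fx"],(uv[1]-m["cy"])/m["fy"],1]
    return m["xyz"]+d*(z-m["xyz"][2])/d[2]
def toW(u,P):
    c,s=np.cos(u[2]),np.sin(u[2]); P=np.atleast_2d(P)/1000.
    return np.c_[u[0]+c*P[:,0]-s*P[:,1],u[1]+s*P[:,0]+c*P[:,1],P[:,2]]
E
python3 - <<'E'
from h import *
A=camera_model("scene");B=camera_model("side")
f1=lambda x,y:(x/3.3+220-.35,y/3.3+160-.35); f2=lambda x,y:(x/4+240-.4,y/4+180-.4)
C=[(-105,-160,10),(-105,150,10),(115,150,10)]
oa=np.array([f1(600,291),f1(280,562),f1(47,360)]);ob=np.array([f2(573,187),f2(602,496),f2(108,457)])
g=lambda u:np.r_[(proj(A,toW(u,C))-oa).ravel(),(proj(B,toW(u,C))-ob).ravel()]
r=least_squares(g,[.5,.3,0]);u=r.x;print(u,r.fun.round(1))
i=lambda p:np.round((np.linalg.inv([[np.cos(u[2]),-np.sin(u[2])],[np.sin(u[2]),np.cos(u[2])]])@(p[:2]-u[:2]))*1000,1)
for p in [(480,248),(527,283),(317,378),(362,412)]: print("batten A",i(ray(A,f1(*p),.03)))
for p in [(447,181),(522,184)]: print("batten B",i(ray(B,f2(*p),.03)))
print("tape top A",i(ray(A,f1(478,85),.062)),ray(A,f1(478,85),.062),"B",i(ray(B,f2(306,52),.062)))
print("bearing",i(ray(A,f1(456,482),.015)),"knob",i(ray(B,f2(60,305),.015)))
q=0;h=np.array([60,35]);gp=h+105*np.array([np.sin(q-.5),-np.cos(q-.5)]);print("grip",gp)
print("grip px A",(proj(A,toW(u,[*gp,99]))[0]-[219.65,159.65])*3.3,"B",(proj(B,toW(u,[*gp,99]))[0]-[239.6,179.6])*4)
print(toW(u,[*gp,99]),toW(u,[60,35,99]))
E
```

```text
[ 0.54948101  0.13916665 -0.10015208] [ 1.7 -0.8  0.2  2.4 -0.7  0.1 -0.9 -0.5 -0.1 -0.5 -1.2 -0.9]
batten A [ -30.3 -113.4]
batten A [ -74.7 -108.1]
batten A [-34.   50.2]
batten A [-72.2  50.5]
batten B [ -30.9 -113.1]
batten B [ -74.2 -115.3]
tape top A [  68.4 -230. ] [ 0.59452757 -0.09653285  0.062     ] B [  64.  -225.7]
bearing [-138.    40.7] knob [163.7  32.6]
grip [  9.66031845 -57.146169  ]
grip px A [385.05365344 181.08597968] B [375.15295631 104.98689138]
[[0.55337917 0.08134096 0.099     ]] [[0.61267981 0.16799218 0.099     ]]
```

The pose fit is good: both views predict the grip's pixels to within about 2 px. The batten tail is at unit y≈-112, so it needs about 35 mm of travel. First I go above and behind the grip, with the fingers shut and turned to its direction of swing.

Emit:
apply_moves(
  steps=[
    {"translation":[-0.09,0.06,-0.044],"rotation":[0,0,-0.143]},
    {"translation":[-0.18,0.12,-0.088],"rotation":[0,0,-0.286]},
    {"translation":[-0.27,0.18,-0.132],"rotation":[0,0,-0.429]},
    {"translation":[-0.36,0.242,-0.176],"rotation":[0,0,-0.571]},
    {"translation":[-0.45,0.303,-0.22],"rotation":[0,0,-0.714]},
    {"translation":[-0.54,0.363,-0.264],"rotation":[0,0,-0.857]},
    {"translation":[-0.632,0.424,-0.308],"rotation":[0,0,-1]},
    {"translation":[-0.632,0.424,-0.308],"rotation":[0,0,-1]},
    {"translation":[-0.632,0.424,-0.308],"rotation":[0,0,-1]},
    {"translation":[-0.632,0.424,-0.308],"rotation":[0,0,-1]},
  ],
  jaw=1,
  newtons=20,
)

```text
t: 0.93
eef_pos: [0.5173, 0.1062, 0.1499]
ee_rot: [-3.141, 0.0, -2.093]
force: [0.7, -0.3, 0.1]
width: 0.0266
gripper_force: 0.0
```

```bash
python3 - <<'E'
from h import *
import cv2
m=camera_model("wrist");w=grab_frame("wrist");b=grab_frame("side")[120:320,200:440];b=cv2.resize(b,(480,400),interpolation=cv2.INTER_CUBIC)
cv2.imwrite("pics/w1.png",np.hstack([cv2.resize(w,(320,200)),np.zeros((200,0,3),np.uint8)]) if 0 else w);cv2.imwrite("pics/b1.png",b)
s=get_state();print(s["t"],s["eef_pos"],s["ee_rot"],s["width"],s["force"])
u=[.5495,.1392,-.1002]
print(proj(m,toW(u,[(9.66,-57.1,120),(9.66-9.7,-57.1+5.3,120)])),proj(m,[s["eef_pos"]]))
E
```

```text
1.0333 [0.51779368 0.1058763  0.14984673] [-3.14114550e+00  4.63278135e-04 -2.09421983e+00] 0.018833695174720406 [ 0.14874663  0.0057345  -0.61245544]
[[252.66029409 226.4636746 ]
 [269.28592333 227.65898003]] [[317.15648465 252.17912407]]
```

View pics/w1.png

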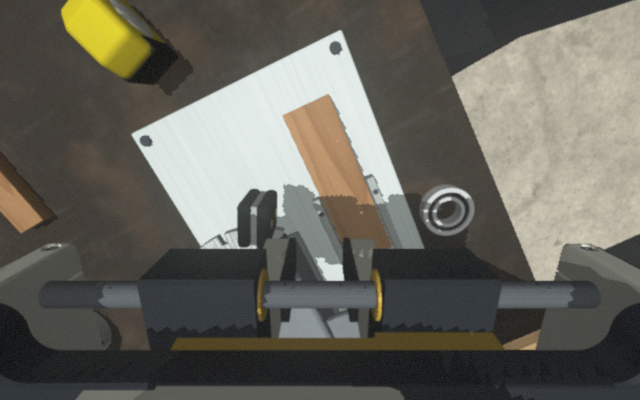

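The wrist view shows the grip at (257,218). The fingers at (270-370, 270) are still closing and sit clear behind its back face, with the tape and bearing well away. Next I go down to grip height and finish the turn.

Emit:
apply_moves(
  steps=[
    {"translation":[-0.016,0.011,0],"rotation":[0,0,-0.07]},
    {"translation":[-0.016,0.011,0],"rotation":[0,0,-0.146]},
    {"translation":[-0.016,0.011,0],"rotation":[0,0,-0.146]},
    {"translation":[-0.016,0.011,-0.04],"rotation":[0,0,-0.146]},
    {"translation":[-0.016,0.011,-0.08],"rotation":[0,0,-0.146]},
    {"translation":[-0.016,0.011,-0.12],"rotation":[0,0,-0.146]},
    {"translation":[-0.016,0.011,-0.16],"rotation":[0,0,-0.146]},
    {"translation":[-0.016,0.011,-0.2],"rotation":[0,0,-0.146]},
    {"translation":[-0.016,0.011,-0.24],"rotation":[0,0,-0.146]},
    {"translation":[-0.016,0.011,-0.24],"rotation":[0,0,-0.146]},
  ],
)

```text
t: 1.87
eef_pos: [0.5117, 0.108, 0.0869]
ee_rot: [3.14, -0.003, -2.171]
force: [-0.4, -0.6, 0.5]
width: 0.0007
gripper_force: 0.0
```

```bash
python3 - <<'E'
from h import *
import cv2
a=grab_frame("scene")[140:290,260:420];b=grab_frame("side")[150:300,260:420]
cv2.imwrite("pics/ab2.png",cv2.resize(np.hstack([a,b]),(800,375),interpolation=cv2.INTER_CUBIC))
s=get_state();print(s["t"],s["eef_pos"],s["width"],s["force"])
E
```

```text
1.9667 [0.51281246 0.10856283 0.08896994] 0.0006877350549202621 [0.32907258 0.32284027 0.08538185]
```

View pics/ab2.png

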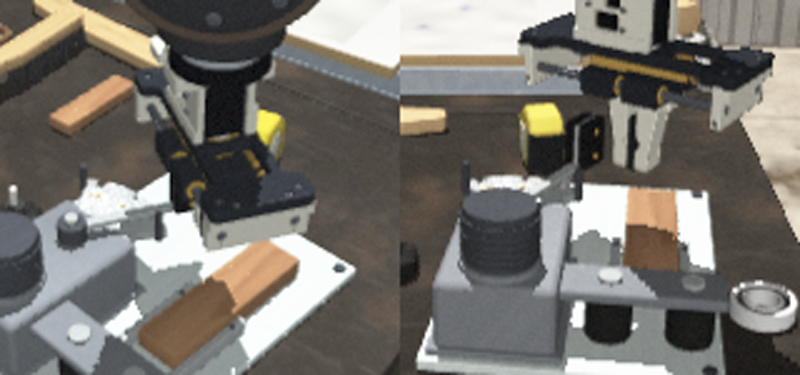

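Both views show the shut fingertips at grip height, about 15 mm behind the grip's back face and clear of everything. Next I advance until I feel contact.

Emit:
apply_moves(
  steps=[
    {"translation":[0.011,-0.0075,0],"rotation":[0,0,0]},
    {"translation":[0.022,-0.015,0],"rotation":[0,0,0]},
    {"translation":[0.033,-0.0225,0],"rotation":[0,0,0]},
    {"translation":[0.042,-0.029,0],"rotation":[0,0,0]},
    {"translation":[0.048,-0.033,0],"rotation":[0,0,0]},
    {"translation":[0.054,-0.037,0],"rotation":[0,0,0]},
    {"translation":[0.06,-0.041,0],"rotation":[0,0,0]},
    {"translation":[0.066,-0.045,0],"rotation":[0,0,0]},
    {"translation":[0.066,-0.045,0],"rotation":[0,0,0]},
    {"translation":[0.066,-0.045,0],"rotation":[0,0,0]},
  ],
)

```text
t: 2.8
eef_pos: [0.5295, 0.0974, 0.0895]
ee_rot: [3.142, -0.0, -2.171]
force: [0.5, -0.1, -0.5]
width: 0.0002
gripper_force: 0.0
```

Emit:
apply_moves(
  steps=[
    {"translation":[0.003,-0.002,0],"rotation":[0,0,0]},
    {"translation":[0.006,-0.004,0],"rotation":[0,0,0]},
    {"translation":[0.009,-0.006,0],"rotation":[0,0,0]},
    {"translation":[0.012,-0.008,0],"rotation":[0,0,0]},
    {"translation":[0.015,-0.01,0],"rotation":[0,0,0]},
    {"translation":[0.018,-0.012,0],"rotation":[0,0,0]},
    {"translation":[0.021,-0.014,0],"rotation":[0,0,0]},
    {"translation":[0.021,-0.014,0],"rotation":[0,0,0]},
    {"translation":[0.021,-0.014,0],"rotation":[0,0,0]},
    {"translation":[0.021,-0.014,0],"rotation":[0,0,0]},
  ],
)

```text
t: 3.63
eef_pos: [0.5341, 0.0938, 0.0894]
ee_rot: [3.141, -0.001, -2.171]
force: [-4.4, 0.7, 1.9]
width: 0.0004
gripper_force: 2.6
```

Contact: about 4.5 N, with the TCP 24 mm behind the grip centre. I'll compute the arc.

```bash
python3 - <<'E'
import numpy as np
H=np.array([.6127,.168]);d=.024
f=lambda q:H+.105*np.array([np.sin(q-.6),-np.cos(q-.6)])-d*np.array([np.cos(q-.6),np.sin(q-.6)])
c=np.array([.5346,.094]);print(f(0))
for q in np.linspace(.05,.5,10):print(q.round(2),((f(q)-c)/.25).round(3),(np.degrees(q)/30).round(3))
c=f(.5)
for q in np.r_[np.linspace(.55,.95,9),.97]:print(q.round(2),((f(q)-c)/.25).round(3),(np.degrees(q-.5)/30).round(3))
E
```

```text
[0.53360449 0.09489118]
0.05 [ 0.011 -0.012] 0.095
0.1 [ 0.027 -0.027] 0.191
0.15 [ 0.043 -0.04 ] 0.286
0.2 [ 0.06  -0.053] 0.382
0.25 [ 0.078 -0.066] 0.477
0.3 [ 0.097 -0.077] 0.573
0.35 [ 0.115 -0.087] 0.668
0.4 [ 0.135 -0.097] 0.764
0.45 [ 0.155 -0.105] 0.859
0.5 [ 0.175 -0.112] 0.955
0.55 [ 0.021 -0.006] 0.095
0.6 [ 0.041 -0.012] 0.191
0.65 [ 0.063 -0.016] 0.286
0.7 [ 0.084 -0.019] 0.382
0.75 [ 0.105 -0.021] 0.477
0.8 [ 0.127 -0.022] 0.573
0.85 [ 0.148 -0.022] 0.668
0.9 [ 0.17  -0.021] 0.764
0.95 [ 0.191 -0.019] 0.859
0.97 [ 0.2   -0.018] 0.898
```

Emit:
apply_moves(
  steps=[
    {"translation":[0.011,-0.012,0],"rotation":[0,0,0.095]},
    {"translation":[0.027,-0.027,0],"rotation":[0,0,0.191]},
    {"translation":[0.043,-0.04,0],"rotation":[0,0,0.286]},
    {"translation":[0.06,-0.053,0],"rotation":[0,0,0.382]},
    {"translation":[0.078,-0.066,0],"rotation":[0,0,0.477]},
    {"translation":[0.097,-0.077,0],"rotation":[0,0,0.573]},
    {"translation":[0.115,-0.087,0],"rotation":[0,0,0.668]},
    {"translation":[0.135,-0.097,0],"rotation":[0,0,0.764]},
    {"translation":[0.155,-0.105,0],"rotation":[0,0,0.859]},
    {"translation":[0.175,-0.112,0],"rotation":[0,0,0.955]},
  ],
)

```text
t: 4.47
eef_pos: [0.5785, 0.0657, 0.0895]
ee_rot: [3.141, -0.0, -1.668]
force: [-5.7, 2.8, 3.6]
width: 0.0007
gripper_force: 3.4
```

Emit:
apply_moves(
  steps=[
    {"translation":[0.021,-0.006,0],"rotation":[0,0,0.095]},
    {"translation":[0.041,-0.012,0],"rotation":[0,0,0.191]},
    {"translation":[0.063,-0.016,0],"rotation":[0,0,0.286]},
    {"translation":[0.084,-0.019,0],"rotation":[0,0,0.382]},
    {"translation":[0.105,-0.021,0],"rotation":[0,0,0.477]},
    {"translation":[0.127,-0.022,0],"rotation":[0,0,0.573]},
    {"translation":[0.148,-0.022,0],"rotation":[0,0,0.668]},
    {"translation":[0.17,-0.021,0],"rotation":[0,0,0.764]},
    {"translation":[0.191,-0.019,0],"rotation":[0,0,0.859]},
    {"translation":[0.2,-0.018,0],"rotation":[0,0,0.898]},
  ],
)

```text
t: 5.3
eef_pos: [0.6291, 0.0612, 0.0894]
ee_rot: [3.141, -0.0, -1.198]
force: [-3.8, -0.5, 2.7]
width: 0.0004
gripper_force: 1.6
```

```bash
python3 - <<'E'
from h import *
import cv2
a=grab_frame("scene")[140:290,220:420];b=grab_frame("side")[150:300,240:440]
cv2.imwrite("pics/ab3.png",cv2.resize(np.hstack([a,b]),(800,300),interpolation=cv2.INTER_CUBIC))
s=get_state();print(s["t"],s["eef_pos"],s["width"],s["force"])
E
```

```text
5.4 [0.62883806 0.06126336 0.08948629] 0.00015211170297092108 [-0.56181663  0.72157853  1.09115833]
```

View pics/ab3.png

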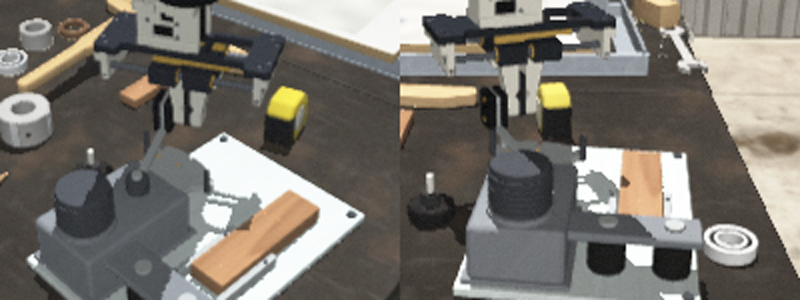

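The lever sits at the far end: the grip is at (490,105) in the side half, and the force dropped as it snapped into the notch. Next I back off, lift, and go behind the batten's tail.

Emit:
apply_moves(
  steps=[
    {"translation":[-0.05,-0.018,0],"rotation":[0,0,0]},
    {"translation":[-0.1,-0.036,0],"rotation":[0,0,0]},
    {"translation":[-0.1,-0.036,0.12],"rotation":[0,0,0]},
    {"translation":[-0.1,-0.036,0.24],"rotation":[0,0,0]},
    {"translation":[-0.2,-0.075,0.24],"rotation":[0,0,-0.18]},
    {"translation":[-0.3,-0.115,0.24],"rotation":[0,0,-0.36]},
    {"translation":[-0.4,-0.155,0.24],"rotation":[0,0,-0.54]},
    {"translation":[-0.5,-0.195,0.24],"rotation":[0,0,-0.72]},
    {"translation":[-0.571,-0.226,0.24],"rotation":[0,0,-0.903]},
    {"translation":[-0.571,-0.226,0.24],"rotation":[0,0,-0.903]},
  ],
)

```text
t: 6.23
eef_pos: [0.4825, 0.0037, 0.1499]
ee_rot: [3.142, 0.001, -1.681]
force: [-0.4, -0.3, -0.1]
width: 0.0006
gripper_force: 0.0
```

```bash
python3 - <<'E'
from h import *
import cv2
a=grab_frame("scene");b=grab_frame("side");A=camera_model("scene");B=camera_model("side")
u=[.5495,.1392,-.1002]
for q in(.5,1.):
    P=toW(u,[60+105*np.sin(q-.5),35-105*np.cos(q-.5),99])
    for im,m in((a,A),(b,B)):
        p=proj(m,P)[0];print(q,p);cv2.circle(im,tuple(p.round().astype(int)),2,(0,0,255) if q==1 else (255,0,0),-1)
cv2.imwrite("pics/ab4.png",cv2.resize(np.hstack([a[140:340,220:420],b[130:330,230:430]]),(800,400),interpolation=cv2.INTER_CUBIC))
s=get_state();print(s["t"],s["eef_pos"],s["ee_rot"],s["force"])
E
```

```text
0.5 [323.56790407 202.09937829]
0.5 [310.79006707 202.27325854]
1.0 [303.90864824 195.27544638]
1.0 [287.09982462 203.20977387]
6.3333 [0.48590339 0.00490189 0.15033527] [-3.13950319e+00  8.10389775e-04 -1.67331388e+00] [ 0.17366111 -0.27644763 -0.11520548]
```

View pics/ab4.png

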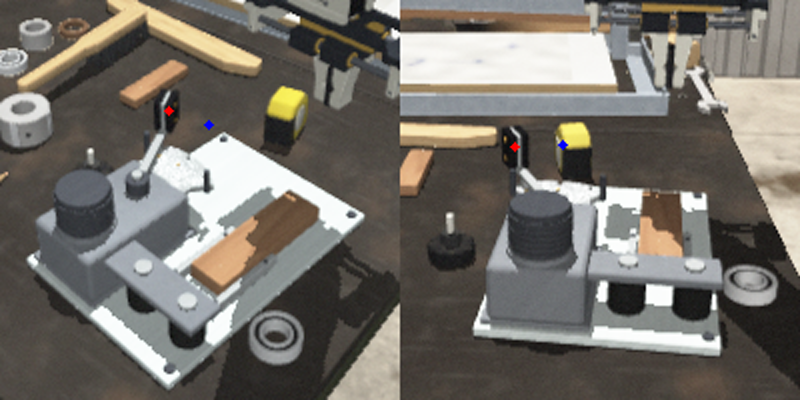

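In both views the red marker (second gear) sits on the grip, so the lever is in second and nothing else has moved. Next I lower the fingers behind the batten.

Emit:
apply_moves(
  steps=[
    {"translation":[0,0,-0.08],"rotation":[0,0,0]},
    {"translation":[0,0,-0.16],"rotation":[0,0,0]},
    {"translation":[0,0,-0.24],"rotation":[0,0,0]},
    {"translation":[0,0,-0.3],"rotation":[0,0,0]},
    {"translation":[0,0,-0.36],"rotation":[0,0,0]},
    {"translation":[0,0,-0.42],"rotation":[0,0,0]},
    {"translation":[0,0,-0.46],"rotation":[0,0,0]},
    {"translation":[0,0,-0.49],"rotation":[0,0,0]},
    {"translation":[0,0,-0.516],"rotation":[0,0,0]},
    {"translation":[0,0,-0.516],"rotation":[0,0,0]},
  ],
)

```text
t: 7.17
eef_pos: [0.4857, 0.005, 0.0194]
ee_rot: [3.14, -0.001, -1.673]
force: [-0.2, 0.7, -0.0]
width: 0.0002
gripper_force: 0.0
```

Emit:
apply_moves(
  steps=[
    {"translation":[0.002,0.02,0],"rotation":[0,0,0]},
    {"translation":[0.004,0.04,0],"rotation":[0,0,0]},
    {"translation":[0.006,0.06,0],"rotation":[0,0,0]},
    {"translation":[0.008,0.08,0],"rotation":[0,0,0]},
    {"translation":[0.01,0.1,0],"rotation":[0,0,0]},
    {"translation":[0.012,0.12,0],"rotation":[0,0,0]},
    {"translation":[0.014,0.14,0],"rotation":[0,0,0]},
    {"translation":[0.016,0.155,0],"rotation":[0,0,0]},
    {"translation":[0.017,0.17,0],"rotation":[0,0,0]},
    {"translation":[0.018,0.18,0],"rotation":[0,0,0]},
  ],
)

```text
t: 8.0
eef_pos: [0.4902, 0.0504, 0.0206]
ee_rot: [3.142, -0.0, -1.673]
force: [0.0, -1.4, 0.3]
width: 0.0005
gripper_force: 0.6
```

Emit:
apply_moves(
  steps=[
    {"translation":[0.0003,0.003,0],"rotation":[0,0,0]},
    {"translation":[0.0006,0.006,0],"rotation":[0,0,0]},
    {"translation":[0.0009,0.009,0],"rotation":[0,0,0]},
    {"translation":[0.0012,0.012,0],"rotation":[0,0,0]},
    {"translation":[0.0015,0.015,0],"rotation":[0,0,0]},
    {"translation":[0.0018,0.018,0],"rotation":[0,0,0]},
    {"translation":[0.002,0.02,0],"rotation":[0,0,0]},
    {"translation":[0.002,0.02,0],"rotation":[0,0,0]},
    {"translation":[0.002,0.02,0],"rotation":[0,0,0]},
    {"translation":[0.002,0.02,0],"rotation":[0,0,0]},
  ],
)

```text
t: 8.83
eef_pos: [0.4908, 0.0551, 0.0205]
ee_rot: [-3.141, 0.0, -1.673]
force: [0.2, 0.4, 1.7]
width: 0.0005
gripper_force: 0.0
```

Emit:
apply_moves(
  steps=[
    {"translation":[0.0002,0.002,0],"rotation":[0,0,0]},
    {"translation":[0.0003,0.003,0],"rotation":[0,0,0]},
    {"translation":[0.0004,0.004,0],"rotation":[0,0,0]},
    {"translation":[0.0005,0.005,0],"rotation":[0,0,0]},
    {"translation":[0.0006,0.006,0],"rotation":[0,0,0]},
    {"translation":[0.0007,0.007,0],"rotation":[0,0,0]},
    {"translation":[0.0008,0.008,0],"rotation":[0,0,0]},
    {"translation":[0.0009,0.009,0],"rotation":[0,0,0]},
    {"translation":[0.001,0.01,0],"rotation":[0,0,0]},
    {"translation":[0.001,0.01,0],"rotation":[0,0,0]},
  ],
)

```text
t: 9.67
eef_pos: [0.491, 0.0575, 0.0205]
ee_rot: [3.142, 0.0, -1.673]
force: [-0.6, -0.1, -0.9]
width: 0.0006
gripper_force: 0.1
```

Emit:
apply_moves(
  steps=[
    {"translation":[0.0002,0.002,0],"rotation":[0,0,0]},
    {"translation":[0.0003,0.003,0],"rotation":[0,0,0]},
    {"translation":[0.0004,0.004,0],"rotation":[0,0,0]},
    {"translation":[0.0005,0.005,0],"rotation":[0,0,0]},
    {"translation":[0.0006,0.006,0],"rotation":[0,0,0]},
    {"translation":[0.0007,0.007,0],"rotation":[0,0,0]},
    {"translation":[0.0008,0.008,0],"rotation":[0,0,0]},
    {"translation":[0.0009,0.009,0],"rotation":[0,0,0]},
    {"translation":[0.001,0.01,0],"rotation":[0,0,0]},
    {"translation":[0.001,0.01,0],"rotation":[0,0,0]},
  ],
)

```text
t: 10.5
eef_pos: [0.4905, 0.0584, 0.0205]
ee_rot: [3.14, -0.002, -1.674]
force: [1.1, -11.1, 3.0]
width: 0.0001
gripper_force: 5.4
```

There is a firm 11 N stop at the expected spot, which is the rollers. Next I back off and lift clear.

Emit:
apply_moves(
  steps=[
    {"translation":[-0.002,-0.02,0],"rotation":[0,0,0]},
    {"translation":[-0.008,-0.08,0],"rotation":[0,0,0]},
    {"translation":[-0.016,-0.16,0],"rotation":[0,0,0]},
    {"translation":[-0.016,-0.16,0.1],"rotation":[0,0,0]},
    {"translation":[-0.016,-0.16,0.2],"rotation":[0,0,0]},
    {"translation":[-0.016,-0.16,0.33],"rotation":[0,0,0]},
    {"translation":[-0.016,-0.16,0.46],"rotation":[0,0,0]},
    {"translation":[-0.016,-0.26,0.59],"rotation":[0,0,0]},
    {"translation":[-0.016,-0.36,0.72],"rotation":[0,0,0]},
    {"translation":[-0.016,-0.36,0.72],"rotation":[0,0,0]},
  ],
)

```text
t: 11.33
eef_pos: [0.4904, -0.0317, 0.2073]
ee_rot: [-3.131, 0.003, -1.673]
force: [1.2, 0.9, 0.9]
width: 0.0006
gripper_force: 0.0
```

```bash
python3 - <<'E'
from h import *
import cv2
a=grab_frame("scene");b=grab_frame("side");A=camera_model("scene");B=camera_model("side")
u=[.5495,.1392,-.1002]
for P in toW(u,[[60+105*np.sin(.5),35-105*np.cos(.5),99],[-50,-77,30],[-50,83,30]]):
    for im,m in((a,A),(b,B)): cv2.circle(im,tuple(proj(m,P)[0].round().astype(int)),1,(0,0,255),-1)
cv2.imwrite("pics/ab5.png",cv2.resize(np.hstack([a[140:340,220:420],b[130:330,230:430]]),(800,400),interpolation=cv2.INTER_CUBIC))
s=get_state();print(s["t"],s["eef_pos"],s["force"])
E
```

```text
11.4333 [ 0.48803433 -0.03018682  0.2020995 ] [-0.10060845  0.46328094 -0.30954468]
```

View pics/ab5.png

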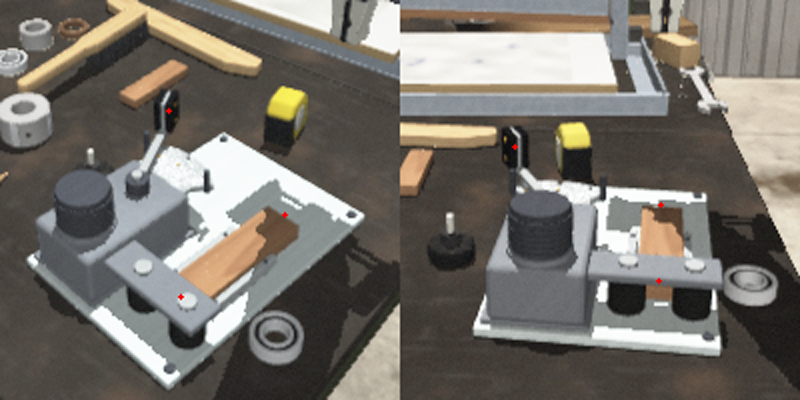

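The lever grip is on the second-gear mark. The batten's tail edge, at (284,217) in the scene half, is on the roller-contact mark, and the bystanders haven't moved. I'm handing in.

```bash
python3 -c "
from station import *
print(job_done())"
```

```text
the job is handed in; nothing more can be done
None
```

The job is handed in, about 11.4 s in: the lever is in second gear, the batten was slid along the channel until it stopped against the rollers at about 11 N, and the tape measure, bearing and spare knob were not touched; no verdict came back.

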